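Set out the drinks trolley to its drawn layout

TASK

Set out the drinks trolley to match the layout drawn on it: slide the sugar pot into the large circle on the brown mat, stand the jigger upright in the small circle, each base wholly inside its outline, and slide the flat slate board into the slotted gold holder until it is fully home against the stop. Keep the pot and the board down on the shelf as you slide them, lifting or tipping neither, and leave the coupe and the clear cup where they stand.

Things in the scene. Friction and masses are not known exactly. Their poses are not given: they have to be found in the camera images.
- sugar_pot: White ceramic sugar pot with a ribbed twist cap screwed tight (one rigid piece): upright cylinder 90 mm in diameter (cap 91 mm), 86 mm tall, about 0.45 kg, its centre of mass about 40 mm up. Loose. Too wide for most grippers: it is to be pushed low on its side over the smooth shelf. Origin at the centre of its underside, z up.
- jigger: Steel double measuring jigger standing on its larger end: lower cup 42 mm in diameter up to 36 mm height, a short neck, upper open cup 36 mm in outer diameter from 44 to 76 mm height (the straight part to grip), about 0.12 kg. Loose. Origin at the centre of its underside, z up.
- board: Slate garnish board lying flat: 100 mm long (its x), 90 mm wide (its y), 14 mm thick, about 0.34 kg, loose. Too wide for most grippers: it is to be pushed by its edges. Origin at the centre of its underside. It starts outside the mouth, turned up to 20 degrees and 20 to 60 mm off to the holder's -y side; its +x end, nearer the holder, goes in first.
- holder: Gold slot fixed on the shelf. Origin: where the board's origin is when home; +x = way in. Side walls 6 thick, 20.5 high, inner faces y=±47, x=0 to 56; stop face x=50; bridge x=5 to 35, underside 17.5 up; flared guides at the mouth, y=±47 at x=0 to ±57 at x=-24 (all mm). No floor: the board slides on the shelf; when home its rear 50 mm sticks out, framed by a thin drawn, flush line.
- layout_mat: Brown leather mat set into the shelf, 170 mm (its x) by 330 mm (its y), fixed and flush (nothing to bump: things slide over it freely), carrying the two circles 80 mm either side of its centre along its y. Which circle is at which end varies. Origin at its centre, on the shelf.
- large_circle: Large gold circle outline drawn on the mat, inner radius 55 mm, 3 mm line, flush: the place of the sugar pot. Origin at its centre, on the shelf.
- small_circle: Small gold circle outline drawn on the mat, inner radius 31 mm, 3 mm line, flush: the place of the jigger. Origin at its centre, on the shelf.
- coupe: Bystander: pink glass coupe, foot 68 mm in diameter, bowl 94 mm in diameter, 125 mm tall, loose. Origin at the centre of its underside.
- stirrer_cup: Bystander: clear acrylic stirrer cup, 72 mm in diameter, 95 mm tall, loose. Origin at the centre of its underside.
- bottle_clip: Bystander: slim bottle held in a spring clip fixed to the shelf, base 72 mm in diameter, 210 mm tall. Origin at the centre of its underside.
Not all that is in view belongs to the job. Several things have the shape of the jigger; the one meant has the colours described above.

How it is judged:
By the outcome, as a careful person would: the job done as asked, in the order asked, and still so for the second after the job is handed in, with the robot touching nothing.
It also fails if it takes over 72 s, if anything falls off the work surface, if the arm or the gripper's body presses on something with over 40 N, if the wrist force passes 120 N, or if a joint passes its speed limit or range.

ROBOT

A 6-joint arm with a two-finger parallel gripper is mounted at the origin on the work surface. World frame = base frame: x ahead of the robot, y to its left, z up, the work surface at z = 0. Lengths are in mm, angles in rad, forces in N, time in s.
With the tool pointing down it reaches from about 300 to 950 mm from the base axis. Payload 3.1 kg.
Tool frame: the origin (TCP) lies midway between the tips of the shut fingers; the grasp point (between the pads) lies 19 mm behind it; z points along the fingers, y is the line along which they close (so a half turn about z gives the same grasp; the last joint's range is limited). The gripper opens to 85 mm and grips with 20 to 120 N. Pads are 22 mm wide; open, the fingers measure 114 mm over their backs; the gripper's body (76 mm by 85 mm) begins 54 mm behind the grasp point. The pads swing forward as they close: fully open they stand 13 mm farther back than shut.
Start: joints at [1.196, 0.308, 1.634, -0, 1.2, -0.07], TCP at [187.59, 596.19, 231.272] pointing down, gripper open.
Joint ranges: [-3.06, 3.06], [-0.79, 1.96], [0.05, 2.63], [-1.19, 4.34], [0.05, 2.64], [-2.94, 2.94]. Speed limits (rad/s): [2.79, 2.79, 3.14, 3.14, 3.14, 3.14].

INTERFACE

Orientations are given as a unit quaternion [x, y, z, w].
In Python, from rig import status, vision, workorder, look_for, cut_out, spot_point gives the robot as it stands.
- The arm moves only by the tool jog_arm, never from a script. Its argument "targets" is a list that holds one entry, the list of rows, each a list of 7 numbers: the turn, a rotation vector about the tool's x, y, z in degrees, then the shift along the tool's x, y, z in mm, then the finger opening in mm, from 0 to 85.4. In form: [[[wx, wy, wz, tx, ty, tz, claw], ...]]. A call has 1 to 20 rows; each row shifts and turns the commanded pose from where the row before left it, along the tool's axes as they then stand; what a row does not reach is not made up. A row lasts 1/10 s, in which the tool goes at most 50 mm and 8.59 degrees, less where a joint would pass 70% of its speed; a pose out of reach is approached as far as the arm can. A call with a gripper value outside its range is refused whole. The fingers move at their own pace and stop on an object; the grip force is fixed at half the most. Time passes only in rows, so rows that do not move let the fingers close. It gives the time, the measured TCP pose, the force, the opening and the grip force at its end, in the units of the state.
- status.read_state(): the state, without advancing time (a new reading comes with each control period).
- vision.camera(name): name is "side" or "top"; returns a dict with "img" (420x560x3 uint8, blue, green, red), "fx", "fy", "cx", "cy" (pixels), "camera_from_world" (4x4, takes a point from world to camera coordinates). Camera axes: x right, y down, z forward; pixel columns grow to the right and rows downward; lengths in mm; the calibration is good to about 2 mm. A picture is of the moment at which its call begins. There is no depth.
- workorder.close_job(): hands the job in; it is judged then, once.
Trained networks look in a picture, given as the dict that the camera call returned (one of the last four; its "shot" number tells which), for a name from the list of things; names that differ only in an ending like _2 or _b are one class to them, and where a whole thing is asked for, a point or a joint stands for the part that bears it (a point fixed in the world has none). Each returns a list of dicts, best first, with "p" (0 to 1); they miss things now and then, are a little off and sometimes report something else, mostly with a low value. They report only what shows in the picture. A call takes as long as a camera call. They do not tell look-alikes from the thing itself.
- look_for(picture, thing): "position" ([x, y, z] in mm, in world coordinates, good to about 4 mm: the middle of the surface that is visible of it).
- cut_out(picture, thing): "region" (420x560 bool, what is visible of it).
- spot_point(picture, thing): "position" ([x, y, z] in mm, in world coordinates, good to about 4 mm: a listed point, or the origin of a listed thing).
The state is a dict: "clock": time; "q": joint angles; "joint_velocities": joint speeds; "joint_efforts": joint torques, N m; "ee_pos": TCP position; "eef_rot": TCP orientation; "contact_force": force on the tool from outside, world axes, zero at the start; "ft_torque": the same for the moment, N m; "width": opening from 0.0 (shut) to 1.0 (fully open); "gripper_force": force on a finger pad.
Only numpy, scipy, OpenCV 4.12 (cv2) and the standard library are available. Lean on these libraries where they do the work, as an engineer would, in place of code of your own. Each camera call takes 0.05 s, during which the arm holds its last target. There are 200 camera calls.

## Working session

There is one attempt and no reset: what is moved stays moved. The work goes in short steps, Python scripts to look and compute and a tool call to move; the robot and the scene stay as the last step left them, time stands still between calls to the robot, and variables do not carry over. Pictures are saved under pics/ and viewed, at most 10 in all, crops included, and the job is handed in when it is done.

Besides the shell and the picture viewer there is one more tool, called after ">>>" as name(argument=value, ...) on one line, values as JSON. jog_arm: Moves the arm, as the interface text tells. Its arguments: {"type":"object","properties":{"targets":{"type":"array"}},"required":["targets"]}

```bash
mkdir -p pics; ls
cat > h.py <<'E'
import numpy as np, cv2
from rig import status, vision, workorder, look_for, cut_out, spot_point
def ray(c,u,v,z):
    T=np.array(c["camera_from_world"]);R,t=T[:3,:3],T[:3,3]
    d=R.T@np.array([(u-c["cx"])/c["fx"],(v-c["cy"])/c["fy"],1]);o=-R.T@t
    return o+d*(z-o[2])/d[2]
def proj(c,p):
    T=np.array(c["camera_from_world"]);q=T[:3,:3]@np.array(p,float)+T[:3,3]
    return np.array([c["fx"]*q[0]/q[2]+c["cx"],c["fy"]*q[1]/q[2]+c["cy"]])
E
python3 - <<'E'
from h import *
t=vision.camera("top");s=vision.camera("side")
cv2.imwrite("pics/t0.png",cv2.resize(t["img"],(800,600),interpolation=cv2.INTER_CUBIC));cv2.imwrite("pics/s0.png",cv2.resize(s["img"],(800,600),interpolation=cv2.INTER_CUBIC))
for n in "sugar_pot jigger board holder layout_mat large_circle small_circle coupe stirrer_cup bottle_clip".split():
  for nm,c in (("t",t),("s",s)):
    print(n,nm,[(np.round(d["position"]).tolist(),round(d["p"],2),proj(c,d["position"]).round().tolist()) for d in spot_point(c,n)[:4]])
st=status.read_state();print({k:np.round(v,3).tolist() for k,v in st.items()})
E
```

```text
pics
sugar_pot t [([474.0, 297.0, 2.0], 0.92, [188.0, 269.0])]
sugar_pot s [([477.0, 296.0, -2.0], 0.86, [247.0, 166.0])]
jigger t [([396.0, -88.0, -4.0], 0.81, [341.0, 296.0]), ([411.0, 99.0, 2.0], 0.59, [267.0, 292.0]), ([450.0, 3.0, -4.0], 0.58, [305.0, 276.0]), ([358.0, 41.0, 0.0], 0.51, [291.0, 313.0])]
jigger s [([401.0, -90.0, 2.0], 0.9, [205.0, 280.0]), ([452.0, -2.0, -2.0], 0.85, [231.0, 249.0]), ([356.0, 51.0, -1.0], 0.71, [192.0, 232.0]), ([408.0, 103.0, 3.0], 0.63, [216.0, 215.0])]
board t [([545.0, -249.0, -1.0], 0.61, [402.0, 236.0]), ([452.0, 5.0, -3.0], 0.22, [304.0, 275.0])]
board s [([550.0, -247.0, 3.0], 0.76, [279.0, 349.0])]
holder t [([659.0, -226.0, -1.0], 0.94, [391.0, 193.0])]
holder s [([662.0, -229.0, -2.0], 0.8, [338.0, 339.0])]
layout_mat t [([635.0, 146.0, 6.0], 0.78, [247.0, 204.0])]
layout_mat s [([629.0, 146.0, -0.0], 0.76, [306.0, 202.0]), ([659.0, -228.0, -2.0], 0.17, [337.0, 339.0])]
large_circle t [([629.0, 70.0, -0.0], 0.9, [277.0, 206.0])]
large_circle s [([628.0, 66.0, 4.0], 0.69, [308.0, 224.0])]
small_circle t [([640.0, 228.0, 3.0], 0.95, [21
[... 243 characters left out ...]
t [([772.0, -99.0, 1.0], 0.63, [341.0, 151.0])]
stirrer_cup s [([771.0, -96.0, -0.0], 0.57, [383.0, 280.0])]
bottle_clip t [([684.0, 344.0, -1.0], 0.65, [170.0, 187.0])]
bottle_clip s [([551.0, -250.0, 2.0], 0.73, [279.0, 351.0]), ([684.0, 344.0, 5.0], 0.71, [321.0, 153.0]), ([625.0, 68.0, 2.0], 0.37, [307.0, 224.0])]
{'clock': 1.1, 'q': [1.196, 0.308, 1.634, 0.0, 1.2, -0.07], 'joint_velocities': [-0.001, 0.001, -0.0, 0.002, 0.002, 0.0], 'joint_efforts': [-0.002, -41.531, -27.708, -0.0, 0.001, 0.0], 'ee_pos': [187.574, 596.198, 231.294], 'eef_rot': [0.152, 0.988, 0.0, -0.0], 'contact_force': [-0.478, -0.623, 0.105], 'ft_torque': [-0.048, -0.004, -0.002], 'gripper_force': 0.0, 'width': 1.001}
```

View pics/t0.png

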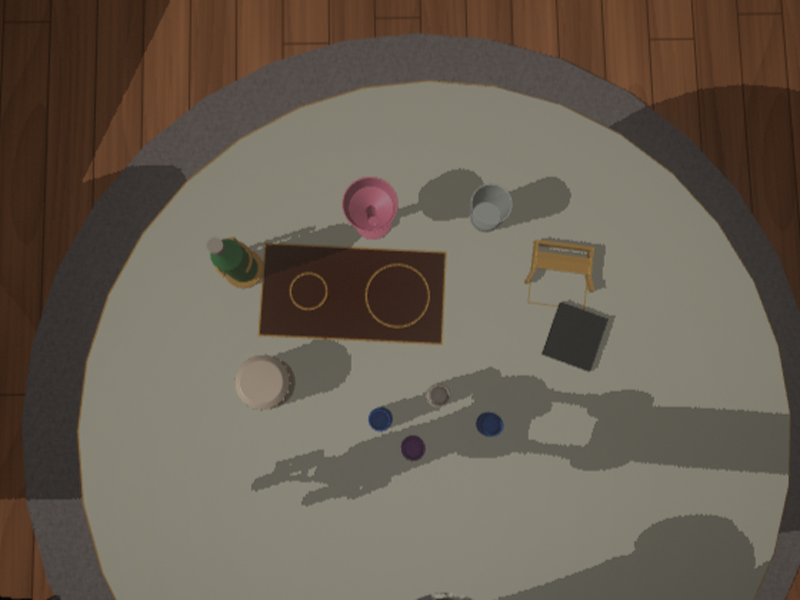

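View pics/s0.png

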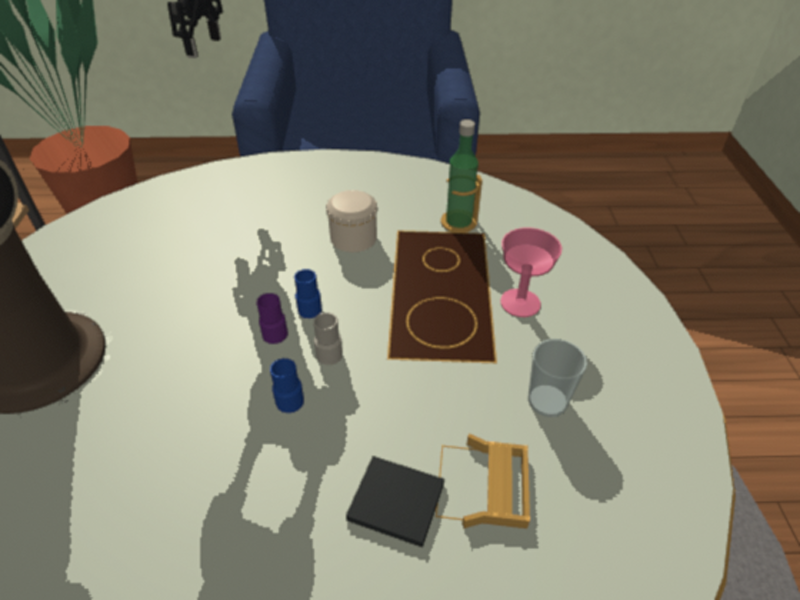

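The top picture (800x600) shows four jigger shapes: blue at (380,419), grey at (438,395), purple at (412,448) and blue at (489,424). Only the grey one fits the steel description. The pot is at (263,382), the board at (577,336) and the holder at (562,262). The large circle is at the right end of the mat, at (397,295). Next I refine these positions and enlarge the grey jigger.

```bash
cat >> h.py <<'E'
def rect(c,thing,z):
    r=cut_out(c,thing)
    if not r: return None
    m=r[0]["region"].astype(np.uint8); k=cv2.connectedComponentsWithStats(m); i=1+np.argmax(k[2][1:,4])
    cs,_=cv2.findContours((k[1]==i).astype(np.uint8),cv2.RETR_EXTERNAL,cv2.CHAIN_APPROX_NONE)
    P=np.array([ray(c,u,v,z)[:2] for u,v in cs[0][:,0]],np.float32)
    (x,y),(w,h),a=cv2.minAreaRect(P); return [round(float(q),1) for q in (x,y,w,h,a)]
E
python3 - <<'E'
from h import *
t=vision.camera("top");s=vision.camera("side")
for n,z in (("layout_mat",0),("large_circle",0),("small_circle",0),("board",14),("holder",20),("sugar_pot",80)):
  print(n,[rect(c,n,z) for c in (t,s)])
ms=[cut_out(c,"holder")[0]["region"] for c in (t,s)]
a=cv2.resize(t["img"][250:330,240:360],(600,400),interpolation=cv2.INTER_CUBIC)
b=cv2.resize(t["img"][160:265,360:435],(200,280),interpolation=cv2.INTER_CUBIC)
b=cv2.resize(s["img"][300:390,240:380],(600,386),interpolation=cv2.INTER_CUBIC)
cv2.imwrite("pics/jig.png",a);cv2.imwrite("pics/brd.png",b)
E
```

```text
layout_mat [[479.1, 306.7, 99.7, 104.5, 18.1], [632.8, 144.8, 333.1, 174.4, 85.9]]
large_circle [[627.1, 67.4, 113.3, 114.2, 88.9], [629.3, 66.1, 114.3, 113.9, 52.9]]
small_circle [[639.2, 226.4, 66.8, 64.8, 88.9], [640.7, 225.7, 61.3, 66.4, 88.6]]
board [None, [547.8, -253.4, 95.5, 101.8, 69.2]]
holder [None, [674.9, -236.7, 131.3, 80.5, 80.5]]
sugar_pot [None, [477.9, 246.2, 90.8, 186.9, 0.1]]Traceback (most recent call last):
  File "<stdin>", line 5, in <module>
IndexError: list index out of range
```

Run:
```python
from h import *
t=vision.camera("top");s=vision.camera("side")
a=cv2.resize(t["img"][255:325,250:355],(480,320),interpolation=cv2.INTER_CUBIC)
b=cv2.resize(t["img"][160:265,360:440],(427,560),interpolation=cv2.INTER_CUBIC)
b=cv2.resize(b,(360,472))
o=np.zeros((480,800,3),np.uint8);o[:320,:430]=a[:,25:455];o[:472,440:]=b;cv2.imwrite("pics/crop.png",o)
g=cv2.cvtColor(t["img"],cv2.COLOR_BGR2GRAY)
m=((t["img"].max(2)<62)).astype(np.uint8);m[:, :370]=0;m[:,440:]=0;m[:205]=0;m[265:]=0
k=cv2.connectedComponentsWithStats(m);i=1+np.argmax(k[2][1:,4]);print(k[2][i])
cs,_=cv2.findContours((k[1]==i).astype(np.uint8),0,1)
P=np.array([ray(t,u,v,12)[:2] for u,v in cs[0][:,0]],np.float32);print(cv2.minAreaRect(P))
# pot in top: cap
r=cut_out(t,"sugar_pot");print(len(r),[ (q["p"],q["region"].sum()) for q in r])
r=cut_out(s,"sugar_pot")
if r:
  v,u=np.where(r[0]["region"]);print(u.min(),u.max(),v.min(),v.max(), proj(s,[475,297,0]),proj(s,[475,297,86]))
```

```text
[ 380  212   45   47 1366]
((547.14208984375, -246.98605346679688), (89.99376678466797, 98.9456787109375), 68.85254669189453)
1 [(0.85, np.int64(1268))]
228 263 133 175 [246.14406679 165.57477914] [244.34579743 139.16279304]
```

View pics/crop.png

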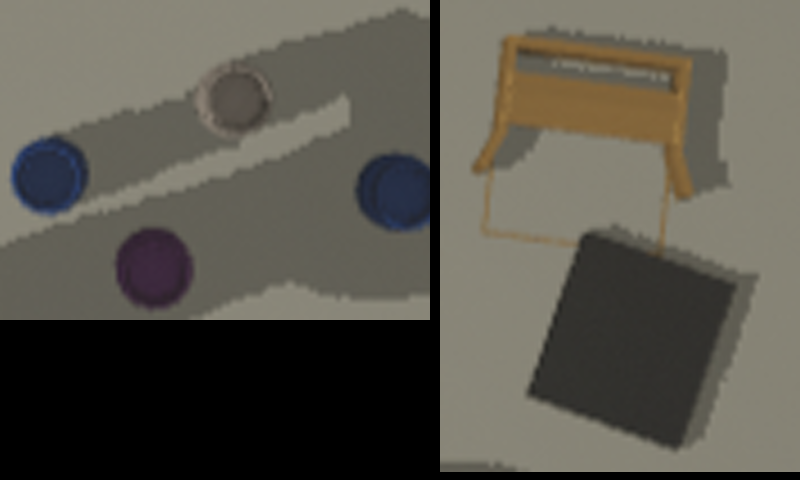

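Run:
```python
from h import *
t=vision.camera("top");s=vision.camera("side")
f=lambda cx,cy,z:ray(t,360+(cx-440)*80/360-.4,160+cy*105/472-.4,z)[:2]
for n,a,b,z in (("rear",(484,233),(661,246),0),("topbar",(510,42),(688,63),20.5),("Lwall",(510,42),(500,124),20.5),("Rwall",(688,63),(684,142),20.5),("lineL",(490,170),(484,233),0)):
  A,B=f(*a,z),f(*b,z);print(n,A.round(1),B.round(1),((A+B)/2).round(1),np.degrees(np.arctan2(*(B-A)[::-1])).round(1))
# overlay check by mask fit: pot & holder projections
r=cut_out(t,"sugar_pot")
if r:
  v,u=np.where(r[0]["region"]);print("pot",u.mean(),v.mean(),u.min(),u.max(),v.min(),v.max())
  for p in ([475,297,0],[475,297,86]):print(proj(t,p))
for n in ("sugar_pot","jigger","holder"):
  for c in (t,s): print(n,[d["position"].round() if hasattr(d["position"],"round") else np.round(d["position"]) for d in spot_point(c,n)])
```

```text
rear [ 610.7 -168. ] [ 601.1 -269.7] [ 605.9 -218.9] -95.4
topbar [ 717.6 -183.6] [ 703.6 -285. ] [ 710.6 -234.3] -97.9
Lwall [ 717.6 -183.6] [ 670.4 -176. ] [ 694.  -179.8] 170.9
Rwall [ 703.6 -285. ] [ 658.  -280.5] [ 680.8 -282.8] 174.4
lineL [ 647.1 -172.9] [ 610.7 -168. ] [ 628.9 -170.5] 172.4
pot 184.8295543393276 267.76465989053946 164 206 249 286
[188.47536895 268.2522264 ]
[182.07668882 267.65152922]
sugar_pot [array([475., 298.,   2.])]
sugar_pot [array([476., 296.,  -1.])]
jigger [array([398., -88.,  -2.]), array([357.,  40.,   0.]), array([453.,  -0.,  -5.]), array([408.,  98.,   4.]), array([626.,  69.,  -1.])]
jigger [array([359.,  49.,  -5.]), array([410., 102.,   7.]), array([448.,   1.,   2.]), array([397., -89.,  -3.])]
holder [array([ 661., -229.,   -1.])]
holder [array([ 659., -227.,   -2.])]
```

Crop check: the grey cup at (234,100) is plainly bare steel and its neighbours are blue and purple, so it is the jigger. The board's near corner is at (590,235), just outside the mouth of the holder. I start with the pot.

>>> jog_arm(targets=[[[0,0,7.8,0,0,0,60],[0,0,7.8,0,0,0,60],[0,0,7.8,0,0,0,60],[0,0,7.8,0,0,0,60],[0,0,7.8,0,0,0,60],[0,0,0,-42.4,9.4,13.9,60],[0,0,0,-42.4,9.4,13.9,60],[0,0,0,-42.4,9.4,13.9,60],[0,0,0,-42.4,9.4,13.9,60],[0,0,0,-42.4,9.4,13.9,60],[0,0,0,-42.4,9.4,13.9,60],[0,0,0,-42.4,9.4,13.9,60],[0,0,0,-42.4,9.4,13.9,60],[0,0,0,0,0,0,60],[0,0,0,0,0,0,60]]])

```text
clock: 4.0
ee_pos: [438.1, 354.1, 119.7]
eef_rot: [0.474, 0.88, -0.0, -0.0]
contact_force: [-0.1, 1.4, -0.7]
width: 0.702
gripper_force: 0.0
```

```bash
cat >> h.py <<'E'
from scipy.spatial.transform import Rotation as Ro
def go(x,y,z,yaw=None,n=1):
    "shift (tool axes, after turning tool y to yaw) to target"
    st=status.read_state();R=Ro.from_quat(st["eef_rot"]).as_matrix();p=np.array(st["ee_pos"])
    cy=np.degrees(np.arctan2(R[1,1],R[0,1]));print("t",st["clock"],"pos",p.round(1),"yawY",cy.round(2),"tilt",R[:,2].round(3),"w",round(st["width"]*85.4,1),"F",np.round(st["contact_force"],1))
    if yaw is None: yaw=cy
    a=np.radians(yaw);X=np.array([-np.sin(a),np.cos(a)]);Y=np.array([np.cos(a),np.sin(a)]);d=np.array([x,y])-p[:2]
    s=np.array([X@d,Y@d,p[2]-z]);print("wz",round(cy-yaw,2),"shift",s.round(1),"norm",np.linalg.norm(s).round(1))
E
python3 -c "
from h import *
go(437,355,24,33.5)"
```

```text
t 4.0 pos [438.1 354.1 119.7] yawY 33.37 tilt [-0.001 -0.    -1.   ] w 59.9 F [-0.1  1.4 -0.7]
wz -0.13 shift [ 1.4 -0.4 95.7] norm 95.7
```

>>> jog_arm(targets=[[[0,0,0,0,0,24,60],[0,0,0,0,0,24,60],[0,0,0,0,0,24,60],[0,0,0,0,0,23.7,60],[0,0,0,0,0,0,60],[0,0,0,-8,0,0,60],[0,0,0,-5,0,0,60],[0,0,0,-4,0,0,60],[0,0,0,-4,0,0,60],[0,0,0,-4,0,0,60],[0,0,0,-6,0,0,60],[0,0,0,-8,0,0,60],[0,0,0,-10,0,0,60],[0,0,0,-10,0,0,60],[0,0,0,-10,0,0,60],[0,0,0,-10,0,0,60],[0,0,0,-6,0,0,60],[0,0,0,-3,0,0,60],[0,0,0,0,0,0,60]]])

```text
clock: 5.9
ee_pos: [486.7, 280.9, 24.2]
eef_rot: [0.473, 0.881, -0.0, 0.0]
contact_force: [-0.1, 1.9, 2.4]
width: 0.704
gripper_force: 0.2
```

```bash
python3 -c "
from h import *
go(628-44.5*.552,67+44.5*.834,24,33.4)
t=vision.camera('top');s=vision.camera('side')
for c in (t,s): print([(np.round(d['position']),d['p']) for d in spot_point(c,'sugar_pot')])
cv2.imwrite('pics/p1.png',np.vstack([cv2.resize(s['img'][100:300,150:400],(750,600))]))
"
```

```text
t 5.9 pos [486.7 280.9  24.2] yawY 33.52 tilt [ 0.    -0.001 -1.   ] w 60.1 F [-0.1  1.9  2.4]
wz 0.12 shift [-2.118e+02  2.000e-01  2.000e-01] norm 211.8
[(array([509., 240.,   0.]), 0.62)]
[(array([513., 244.,  -1.]), 0.71)]
```

View pics/p1.png

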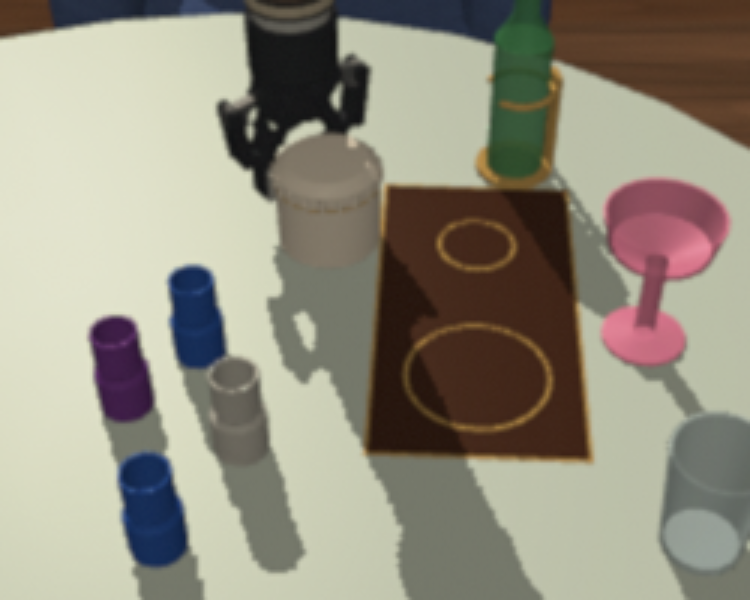

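The pot at (330,200) is cradled upright between the fingers, 44.5 mm ahead of the TCP as planned, so I push on.

>>> jog_arm(targets=[[[0,0,0,-5,0,0,60],[0,0,0,-9,0,0,60],[0,0,0,-12,0,0,60],[0,0,0,-13,0,0,60],[0,0,0,-13,0,0,60],[0,0,0,-13,0,0,60],[0,0,0,-13,0,0,60],[0,0,0,-13,0,0,60],[0,0,0,-13,0,0,60],[0,0,0,-13,0,0,60],[0,0,0,-13,0,0,60],[0,0,0,-13,0,0,60],[0,0,0,-13,0,0,60],[0,0,0,-13,0,0,60],[0,0,0,-10,0,0,60],[0,0,0,-8,0,0,60],[0,0,0,-6,0,0,60],[0,0,0,-4,0,0,60],[0,0,0,-2,0,0,60],[0,0,0,0,0,0,60]]])

```text
clock: 8.1
ee_pos: [596.3, 115.6, 24.3]
eef_rot: [0.473, 0.881, -0.0, 0.0]
contact_force: [-0.4, 0.5, -0.1]
width: 0.699
gripper_force: 0.2
```

```bash
python3 -c "
from h import *
go(628-44.5*.552,67+44.5*.834,24,33.4)
t=vision.camera('top');s=vision.camera('side')
for c in (t,s): print([(np.round(d['position']),d['p']) for d in spot_point(c,'sugar_pot')])
"
```

```text
t 8.1 pos [596.3 115.6  24.3] yawY 33.55 tilt [ 0. -0. -1.] w 59.7 F [-0.4  0.5 -0.1]
wz 0.15 shift [-13.5  -0.4   0.3] norm 13.5
[(array([619.,  75.,  -0.]), 0.63), (array([643., 227.,   4.]), 0.2)]
[(array([623.,  77.,   2.]), 0.96)]
```

>>> jog_arm(targets=[[[0,0,0,-4,0,0,60],[0,0,0,-4,0,0,60],[0,0,0,-3,0,0,60],[0,0,0,-1,0,0,60],[0,0,0,0,0,0,60],[0,0,0,8,0,0,60],[0,0,0,20,0,0,60],[0,0,0,30,0,0,60],[0,0,0,15,0,-25,60],[0,0,0,0,0,-40,60],[0,0,0,0,0,-40,60],[0,0,0,0,0,-25,60],[0,0,0,0,0,0,60]]])

```text
clock: 9.6
ee_pos: [565.3, 168.7, 159.5]
eef_rot: [0.472, 0.881, 0.003, 0.004]
contact_force: [0.8, 1.3, 0.4]
width: 0.702
gripper_force: 0.0
```

```bash
python3 -c "
from h import *
go(451,0,120,0)
t=vision.camera('top');s=vision.camera('side')
for n in ('sugar_pot','large_circle','jigger'):
  for c in (t,s): print(n,[(np.round(d['position']),d['p']) for d in spot_point(c,n)])
cv2.imwrite('pics/p2.png',np.hstack([cv2.resize(t['img'][160:310,200:350],(400,400)),cv2.resize(s['img'][130:280,200:350],(400,400))]))
"
```

```text
t 9.6 pos [565.3 168.7 159.5] yawY 33.62 tilt [ 0.01   0.002 -1.   ] w 60.0 F [0.8 1.3 0.4]
wz 33.62 shift [-168.7 -114.3   39.5] norm 207.6
sugar_pot [(array([624.,  66.,  -1.]), 0.61), (array([449.,   3.,  -3.]), 0.2)]
sugar_pot [(array([628.,  68.,   0.]), 0.66)]
large_circle [(array([628.,  68.,   1.]), 0.17)]
large_circle [(array([627.,  67.,   1.]), 0.77)]
jigger [(array([398., -89.,  -4.]), 0.69), (array([355.,  42.,  -1.]), 0.6), (array([451.,   4.,  -5.]), 0.46)]
jigger [(array([451.,   1.,   3.]), 0.93), (array([411., 104.,   4.]), 0.87), (array([359.,  50.,  -4.]), 0.67), (array([398., -91.,   0.]), 0.55)]
```

View pics/p2.png

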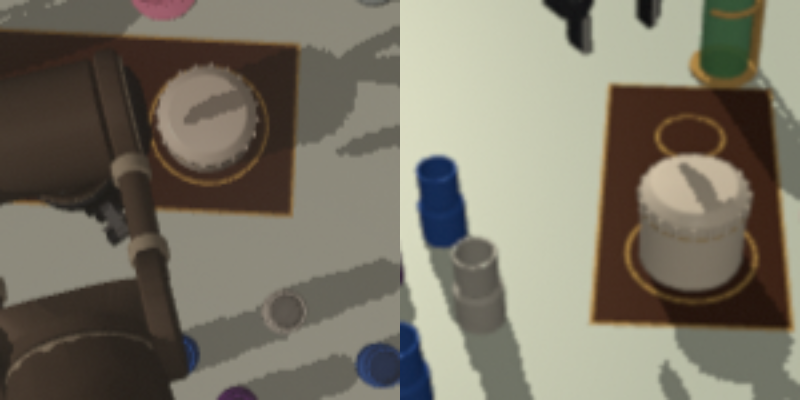

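The pot stands in the large circle, in view inside the line all round (right pane, base centre about (690,240)). Next, the steel jigger.

>>> jog_arm(targets=[[[0,0,8.4,0,0,0,60],[0,0,8.4,0,0,0,60],[0,0,8.4,0,0,0,60],[0,0,8.4,0,0,0,60],[0,0,0,-33.7,-22.9,7.9,60],[0,0,0,-33.7,-22.9,7.9,60],[0,0,0,-33.7,-22.9,7.9,60],[0,0,0,-33.7,-22.9,7.9,60],[0,0,0,-33.7,-22.9,7.9,60],[0,0,0,0,0,0,60],[0,0,0,0,0,0,60]]])

```text
clock: 11.1
ee_pos: [447.3, -2.3, 114.3]
eef_rot: [0.708, 0.706, -0.0, -0.0]
contact_force: [0.3, -0.2, -0.0]
width: 0.705
gripper_force: 0.0
```

```bash
python3 -c "
from h import *
go(451,1,40,0)
s=vision.camera('side')
print([(np.round(d['position']),d['p']) for d in spot_point(s,'jigger')])
cv2.imwrite('pics/p3.png',cv2.resize(s['img'][150:300,130:330],(800,600)))
print((proj(s,[451,1,76])-[130,150])*4,(proj(s,[451,1,0])-[130,150])*4)
"
```

```text
t 11.1 pos [447.3  -2.3 114.3] yawY -0.21 tilt [-0.001  0.    -1.   ] w 60.2 F [ 0.3 -0.2 -0. ]
wz -0.21 shift [ 3.3  3.7 74.3] norm 74.5
[(array([357.,  50.,  -2.]), 0.76), (array([398., -87.,   2.]), 0.72), (array([408., 101.,   4.]), 0.71), (array([630.,  67.,   2.]), 0.62), (array([770., -97.,  -2.]), 0.18)]
[393.60265078 293.77054962] [405.01112758 389.28098371]
```

View pics/p3.png

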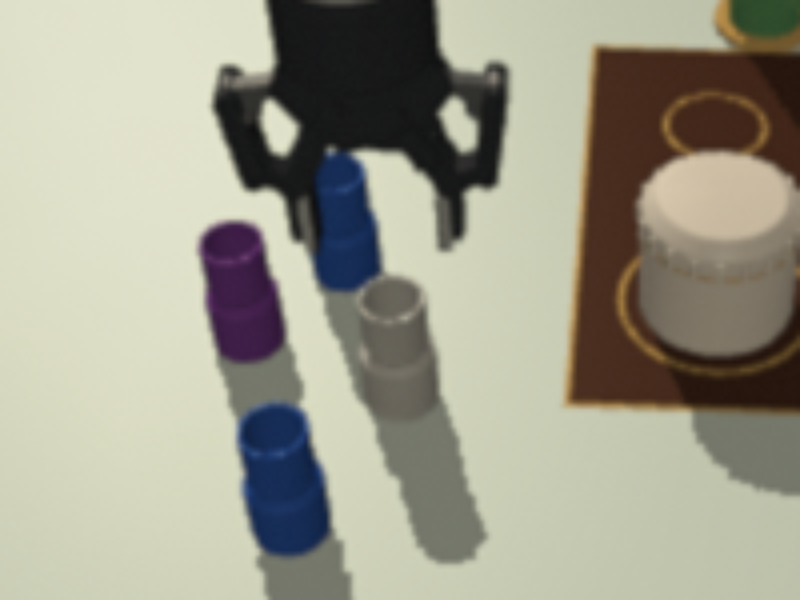

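The steel jigger's rim is at (392,298) in the crop, against a prediction of (394,294), so the estimate holds. I lower and grip.

>>> jog_arm(targets=[[[0,0,0,3.3,3.7,0,60],[0,0,0,0,0,25,60],[0,0,0,0,0,25,60],[0,0,0,0,0,24,60],[0,0,0,0,0,0,60],[0,0,0,0,0,0,45],[0,0,0,0,0,0,40],[0,0,0,0,0,0,36],[0,0,0,0,0,0,30],[0,0,0,0,0,0,25],[0,0,0,0,0,0,25],[0,0,0,0,0,0,25],[0,0,0,0,0,0,25]]])

```text
clock: 12.5
ee_pos: [452.6, 1.6, 42.2]
eef_rot: [0.708, 0.707, 0.001, 0.001]
contact_force: [-1.7, 1.0, 6.0]
width: 0.4
gripper_force: 59.3
```

```bash
python3 -c "
from h import *
go(640,226,110,19)
"
```

```text
t 12.5 pos [452.6   1.6  42.2] yawY -0.09 tilt [ 0.002  0.    -1.   ] w 34.1 F [-1.7  1.   6. ]
wz -19.09 shift [151.2 250.3 -67.8] norm 300.1
```

>>> jog_arm(targets=[[[0,0,0,0,0,-15,25],[0,0,0,0,0,-30,25],[0,0,0,0,0,-35,25],[0,0,0,0,0,-30,25],[0,0,0,16,13.4,0,25],[0,0,0,32,26.8,0,25],[0,0,0,32,26.8,0,25],[0,0,0,32,26.8,0,25],[0,0,0,32,26.8,0,25],[0,0,0,32,26.8,0,25],[0,0,0,32,26.8,0,25],[0,0,0,16,13.4,0,25],[0,0,0,0,0,0,25],[0,0,0,0,0,0,25],[0,0,0,0,0,0,25]]])

```text
clock: 14.0
ee_pos: [638.3, 224.2, 150.4]
eef_rot: [0.708, 0.707, -0.001, -0.0]
contact_force: [0.6, -0.5, -1.1]
width: 0.397
gripper_force: 60.0
```

```bash
python3 -c "
from h import *
go(640,226,43,-0.1)
t=vision.camera('top');s=vision.camera('side')
for c in(t,s): print([(np.round(d['position']),d['p']) for d in spot_point(c,'jigger')])
"
```

```text
t 14.0 pos [638.3 224.2 150.4] yawY -0.1 tilt [-0.002 -0.001 -1.   ] w 33.9 F [ 0.6 -0.5 -1.1]
wz 0.0 shift [  1.8   1.7 107.4] norm 107.4
[(array([410., 100.,   2.]), 0.75), (array([399., -89.,  -1.]), 0.65), (array([640., 224., 106.]), 0.47)]
[(array([400., -92.,   2.]), 0.78), (array([637., 224., 110.]), 0.74), (array([360.,  48.,  -4.]), 0.74), (array([409., 102.,   2.]), 0.73)]
```

>>> jog_arm(targets=[[[0,0,0,1.8,1.7,20,25],[0,0,0,0,0,30,25],[0,0,0,0,0,30,25],[0,0,0,0,0,15,25],[0,0,0,0,0,7,25],[0,0,0,0,0,3,25],[0,0,0,0,0,2,25],[0,0,0,0,0,0,25],[0,0,0,0,0,0,25]]])

```text
clock: 15.1
ee_pos: [642.1, 227.4, 45.3]
eef_rot: [0.707, 0.707, 0.001, 0.001]
contact_force: [-0.0, 0.7, -0.6]
width: 0.402
gripper_force: 60.0
```

```bash
python3 -c "
from h import *
go(640,226,42.2,-0.1)
s=vision.camera('side')
print([(np.round(d['position']),d['p']) for d in spot_point(s,'jigger')])
"
```

```text
t 15.1 pos [642.1 227.4  45.3] yawY -0.06 tilt [ 0.002  0.001 -1.   ] w 34.3 F [-0.   0.7 -0.6]
wz 0.04 shift [-1.4 -2.1  3.1] norm 4.0
[(array([642., 226.,   7.]), 0.89), (array([398., -90.,   2.]), 0.8), (array([683., 343.,   3.]), 0.64), (array([409., 104.,   3.]), 0.59)]
```

>>> jog_arm(targets=[[[0,0,0,-1.4,-2,1.2,25],[0,0,0,0,0,1,25],[0,0,0,0,0,0.5,25],[0,0,0,0,0,0,25],[0,0,0,0,0,0,25]]])

```text
clock: 15.7
ee_pos: [639.1, 225.8, 42.3]
eef_rot: [0.707, 0.707, -0.0, -0.0]
contact_force: [-2.4, -0.3, 5.4]
width: 0.402
gripper_force: 60.4
```

>>> jog_arm(targets=[[[0,0,0,0,0,0,40],[0,0,0,0,0,0,46],[0,0,0,0,0,0,52],[0,0,0,0,0,0,52],[0,0,0,0,0,0,52],[0,0,0,0,0,-20,52],[0,0,0,0,0,-40,52],[0,0,0,0,0,-40,52],[0,0,0,0,0,-20,52],[0,0,0,-20,0,0,52],[0,0,0,-40,0,0,52],[0,0,0,-40,0,0,52],[0,0,0,-40,0,0,52],[0,0,0,0,0,0,52]]])

```text
clock: 17.1
ee_pos: [637.3, 79.4, 158.9]
eef_rot: [0.709, 0.705, -0.003, -0.0]
contact_force: [-0.7, 0.2, -0.4]
width: 0.604
gripper_force: 0.0
```

```bash
python3 -c "
from h import *
s=vision.camera('side')
t=vision.camera('top')
for n in ('jigger','sugar_pot','board','holder'):
  for c in (t,s): print(n,[(np.round(d['position']),round(d['p'],2)) for d in spot_point(c,n)])
cv2.imwrite('pics/p4.png',np.hstack([cv2.resize(s['img'][120:260,250:390],(400,400)),cv2.resize(t['img'][150:290,180:320],(400,400))]))
go(545,-340,60,-7+0)
"
```

```text
jigger [(array([397., -90.,  -2.]), 0.56), (array([638., 224.,  -3.]), 0.49), (array([ 543., -249.,   -0.]), 0.35)]
jigger [(array([399., -89.,   2.]), 0.88), (array([357.,  49.,  -4.]), 0.73), (array([639., 225.,  -2.]), 0.56), (array([634., 146.,   0.]), 0.45)]
sugar_pot [(array([626.,  68.,  -1.]), 0.88), (array([ 546., -253.,   -0.]), 0.54)]
sugar_pot []
board [(array([ 544., -249.,   -6.]), 0.68)]
board [(array([ 551., -248.,    4.]), 0.77)]
holder [(array([ 654., -227.,    1.]), 0.6), (array([ 546., -250.,   -2.]), 0.32)]
holder [(array([ 659., -228.,   -0.]), 0.77)]
t 17.6 pos [638.9  86.7 161.1] yawY 0.02 tilt [-0.  0. -1.] w 51.9 F [-0.2 -0.3  0.6]
wz 7.02 shift [-434.9  -41.2  101.1] norm 448.4
```

View pics/p4.png

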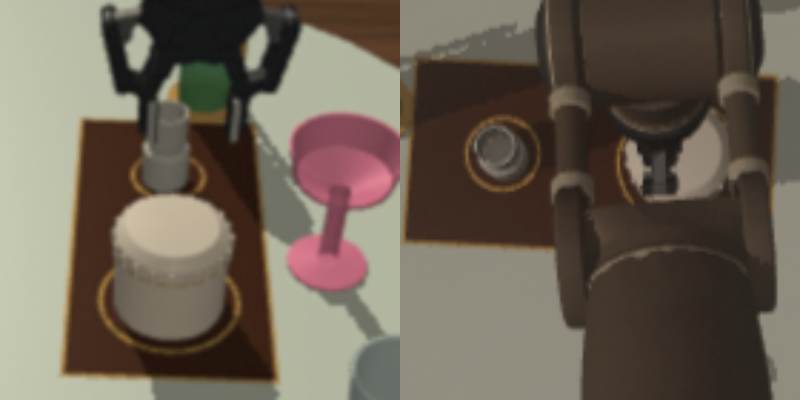

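The jigger stands upright in the small circle (left pane, base about (165,178)), with line visible all round. Next I go to the board's -y side.

>>> jog_arm(targets=[[[0,0,7,0,0,0,45],[0,0,0,-20,-2.5,0,45],[0,0,0,-43.4,-5.5,5,45],[0,0,0,-43.4,-5.5,10,45],[0,0,0,-43.4,-5.5,10,45],[0,0,0,-43.4,-5.5,10,45],[0,0,0,-43.4,-5.5,10,45],[0,0,0,-43.4,-5.5,10,45],[0,0,0,-43.4,-5.5,10,45],[0,0,0,-43.4,-5.5,10,45],[0,0,0,-43.4,-5.5,10,45],[0,0,0,-23,-2.5,0,45],[0,0,0,0,0,0,45],[0,0,0,0,0,0,45]]])

```text
clock: 19.0
ee_pos: [531.7, -337.7, 76.2]
eef_rot: [0.75, 0.662, 0.0, -0.0]
contact_force: [0.4, 0.5, -0.1]
width: 0.527
gripper_force: 0.0
```

```bash
python3 -c "
from h import *
go(531.5,-337.4,3,-7)
"
```

```text
t 19.0 pos [ 531.7 -337.7   76.2] yawY -7.11 tilt [ 0.     0.001 -1.   ] w 45.0 F [ 0.4  0.5 -0.1]
wz -0.11 shift [ 0.3 -0.2 73.2] norm 73.2
```

>>> jog_arm(targets=[[[0,0,0,0,0,30,45],[0,0,0,0,0,25,45],[0,0,0,0,0,12,45],[0,0,0,0,0,5.5,45],[0,0,0,0,0,0,45],[0,0,0,8,0,0,45],[0,0,0,8,0,0,45],[0,0,0,5,0,0,45],[0,0,0,5,0,0,45],[0,0,0,5,0,0,45],[0,0,0,5,0,0,45],[0,0,0,5,0,0,45],[0,0,0,5,0,0,45],[0,0,0,5,0,0,45],[0,0,0,5,0,0,45],[0,0,0,4,0,0,45],[0,0,0,2,0,0,45],[0,0,0,0,0,0,45]]])

```text
clock: 20.8
ee_pos: [538.9, -275.6, 3.5]
eef_rot: [0.749, 0.662, -0.0, -0.001]
contact_force: [0.2, -0.5, 0.0]
width: 0.526
gripper_force: 0.5
```

```bash
cat >> h.py <<'E'
def board(c):
    m=((c["img"].max(2)<62)).astype(np.uint8);m[:, :370]=0;m[:,440:]=0;m[:185]=0;m[265:]=0
    k=cv2.connectedComponentsWithStats(m);i=1+np.argmax(k[2][1:,4])
    cs,_=cv2.findContours((k[1]==i).astype(np.uint8),0,1)
    P=np.array([ray(c,u,v,12)[:2] for u,v in cs[0][:,0]],np.float32);return cv2.minAreaRect(P)
def hold(p): 
    a=np.radians(-7);d=np.array(p[:2])-[658,-227];return np.array([np.cos(a)*d[0]+np.sin(a)*d[1],-np.sin(a)*d[0]+np.cos(a)*d[1]]).round(1)
E
python3 -c "
from h import *
go(531.5,-337.4,3,-7)
st=status.read_state();print('tcp in holder',hold(st['ee_pos']))
t=vision.camera('top');s=vision.camera('side');b=board(t);print(b,hold(b[0]))
print(rect(s,'board',12))
cv2.imwrite('pics/p5.png',np.hstack([cv2.resize(t['img'][160:280,350:470],(400,400)),cv2.resize(s['img'][280:420,240:380],(400,400))]))
"
```

```text
t 20.8 pos [ 538.9 -275.6    3.5] yawY -7.04 tilt [-0.001  0.001 -1.   ] w 44.9 F [ 0.2 -0.5  0. ]
wz -0.04 shift [-62.2   0.2   0.5] norm 62.2
tcp in holder [-112.3  -62.8]
((555.2238159179688, -254.41221618652344), (174.60675048828125, 163.95372009277344), 88.73143768310547) [-98.7 -39.7]
[539.8, -262.0, 17.2, 41.8, 80.9]
```

View pics/p5.png

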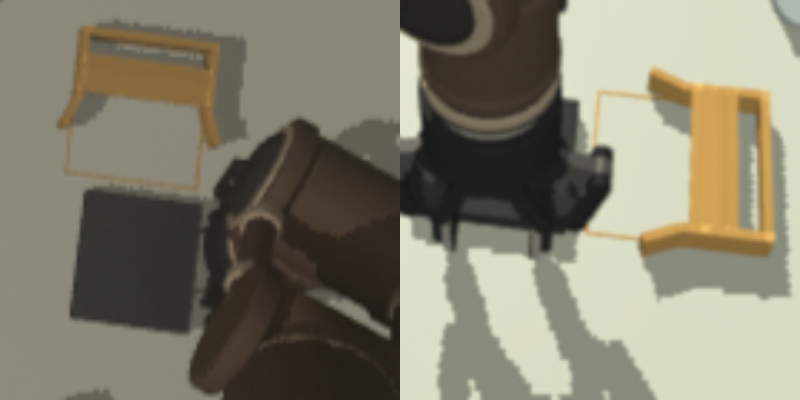

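The board is now square to the holder: front edge (88,188)-(202,202) against frame line (68,172)-(198,188) in the left pane. It is about 7 mm short sideways, so I push that, then back off and go behind it.

>>> jog_arm(targets=[[[0,0,0,3,0,0,45],[0,0,0,3,0,0,45],[0,0,0,1,0,0,45],[0,0,0,0,0,0,45],[0,0,0,-10,0,0,45],[0,0,0,-20,0,0,45],[0,0,0,-10,0,-25,45],[0,0,0,0,0,-45,45],[0,0,0,0,-30,-20,45],[0,0,0,0,-40,0,45],[0,0,0,0,-40,0,45],[0,0,0,0,-30,0,45],[0,0,0,0,0,0,45]]])

```text
clock: 22.25
ee_pos: [391.6, -291.4, 93.0]
eef_rot: [0.75, 0.661, -0.001, -0.002]
contact_force: [0.2, 0.7, -0.5]
width: 0.529
gripper_force: 0.0
```

```bash
python3 -c "
from h import *
st=status.read_state();print('tcp in holder',hold(st['ee_pos']))
t=vision.camera('top');s=vision.camera('side')
P=lambda a,b:hold(ray(t,350+a*.3-.35,160+b*.3-.35,14)[:2])
print([P(*q) for q in ((88,188),(202,202),(70,317),(190,333))])
b=board(t);print(b,hold(b[0]))
print(rect(s,'board',12))
for c in (t,s): print([(hold(d['position']),d['p']) for n in ('board','holder') for d in spot_point(c,n)])
"
```

```text
tcp in holder [-256.6  -96.4]
[array([-66.2,  37. ]), array([-68.1, -51.1]), array([-165.9,   42.5]), array([-168.8,  -49.5])]
((540.3702392578125, -211.8175048828125), (90.37393188476562, 97.91665649414062), 83.05821990966797) [-118.6    0.7]
[540.3, -216.4, 96.0, 100.0, 83.0]
[(array([-1.8, -1.5]), 0.58), (array([-121.3,   -1.9]), 0.56)]
[(array([-115.6,    0.5]), 0.57), (array([ 93.6, 141.4]), 0.33), (array([-1.5,  0.4]), 0.93)]
```

>>> jog_arm(targets=[[[0,0,8.2,0,0,0,45],[0,0,8.2,0,0,0,45],[0,0,8.2,0,0,0,45],[0,0,8.2,0,0,0,45],[0,0,8.2,0,0,0,45],[0,0,8.2,0,0,0,45],[0,0,8.2,0,0,0,45],[0,0,8.2,0,0,0,45],[0,0,8.2,0,0,0,45],[0,0,8.2,0,0,0,45],[0,0,8,0,0,0,45],[0,0,0,0,0,0,45],[0,0,0,0,0,0,45]]])

```text
clock: 23.9
ee_pos: [396.7, -291.9, 93.6]
eef_rot: [0.998, -0.06, 0.0, 0.0]
contact_force: [-0.8, 0.6, 0.3]
width: 0.526
gripper_force: 0.0
```

```bash
python3 -c "
from h import *
go(454.5,-202,3,-97)
"
```

```text
t 23.9 pos [ 396.7 -291.9   93.6] yawY -96.86 tilt [ 0. -0. -1.] w 45.0 F [-0.8  0.6  0.3]
wz 0.14 shift [ 46.4 -96.3  90.6] norm 140.1
```

>>> jog_arm(targets=[[[0,0,0.1,15.5,-32.1,0,45],[0,0,0,15.5,-32.1,0,45],[0,0,0,15.4,-32.1,20,45],[0,0,0,0,0,35,45],[0,0,0,0,0,25,45],[0,0,0,0,0,10,45],[0,0,0,0,0,0,45],[0,0,0,10,0,0,45],[0,0,0,8,0,0,45],[0,0,0,5,0,0,45],[0,0,0,6,0,0,45],[0,0,0,8,0,0,45],[0,0,0,8,0,0,45],[0,0,0,8,0,0,45],[0,0,0,8,0,0,45],[0,0,0,8,0,0,45],[0,0,0,8,0,0,45],[0,0,0,6,0,0,45],[0,0,0,3,0,0,45],[0,0,0,0,0,0,45]]])

```text
clock: 25.9
ee_pos: [540.8, -213.1, 3.7]
eef_rot: [0.998, -0.062, 0.001, 0.0]
contact_force: [0.1, -0.3, 0.3]
width: 0.525
gripper_force: 0.0
```

```bash
python3 -c "
from h import *
st=status.read_state();print('tcp in holder',hold(st['ee_pos']))
t=vision.camera('top');s=vision.camera('side')
go(658-61*.9925,-227+61*.122,3,-97)
cv2.imwrite('pics/p6.png',np.hstack([cv2.resize(t['img'][160:280,350:470],(400,400)),cv2.resize(s['img'][280:420,240:380],(400,400))]))
"
```

```text
tcp in holder [-118.    -0.5]
t 26.0 pos [ 540.4 -213.1    3.9] yawY -97.17 tilt [ 0.002 -0.001 -1.   ] w 45.2 F [0.8 0.5 0.2]
wz -0.17 shift [57.4 -0.5  0.9] norm 57.4
```

View pics/p6.png

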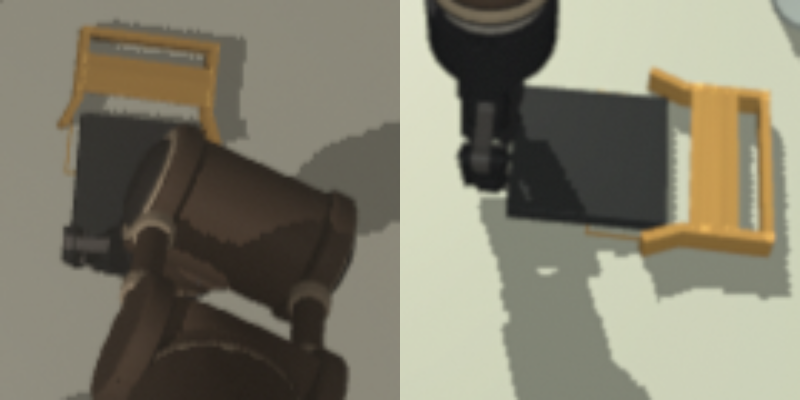

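The board's front is between the flared guides (side pane, front edge (667,97)-(667,225)) and well centred. I push on and watch the force.

>>> jog_arm(targets=[[[0,0,-0.2,4,0,0,45],[0,0,0,6,0,0,45],[0,0,0,6,0,0,45],[0,0,0,6,0,0,45],[0,0,0,6,0,0,45],[0,0,0,6,0,0,45],[0,0,0,6,0,0,45],[0,0,0,4,0,0,45],[0,0,0,0,0,0,45]]])

```text
clock: 26.9
ee_pos: [584.5, -218.5, 3.9]
eef_rot: [0.998, -0.061, 0.001, 0.0]
contact_force: [-0.3, 0.5, 0.7]
width: 0.527
gripper_force: 0.0
```

>>> jog_arm(targets=[[[0,0,0,3,0,0,45],[0,0,0,3,0,0,45],[0,0,0,2,0,0,45],[0,0,0,2,0,0,45],[0,0,0,0,0,0,45]]])

```text
clock: 27.4
ee_pos: [593.6, -219.5, 3.8]
eef_rot: [0.998, -0.061, 0.0, 0.0]
contact_force: [-3.1, 0.2, 1.5]
width: 0.527
gripper_force: 0.9
```

>>> jog_arm(targets=[[[0,0,0,1,0,0,45],[0,0,0,1,0,0,45],[0,0,0,1,0,0,45],[0,0,0,0,0,0,45]]])

```text
clock: 27.8
ee_pos: [596.3, -219.8, 3.7]
eef_rot: [0.998, -0.061, 0.0, 0.0]
contact_force: [-2.2, -0.4, 2.1]
width: 0.523
gripper_force: 1.2
```

>>> jog_arm(targets=[[[0,0,0,1,0,0,45],[0,0,0,1,0,0,45],[0,0,0,0,0,0,45]]])

```text
clock: 28.1
ee_pos: [598.0, -219.9, 3.6]
eef_rot: [0.998, -0.061, -0.0, -0.0]
contact_force: [-2.3, 0.9, 2.6]
width: 0.529
gripper_force: 1.7
```

>>> jog_arm(targets=[[[0,0,0,1,0,0,45],[0,0,0,1,0,0,45],[0,0,0,0,0,0,45]]])

```text
clock: 28.4
ee_pos: [598.0, -219.9, 3.5]
eef_rot: [0.998, -0.061, -0.002, -0.0]
contact_force: [-7.8, 0.7, 5.2]
width: 0.526
gripper_force: 3.7
```

>>> jog_arm(targets=[[[0,0,0,1,0,0,45],[0,0,0,0.5,0,0,45],[0,0,0,0,0,0,45]]])

```text
clock: 28.7
ee_pos: [598.1, -219.8, 3.4]
eef_rot: [0.998, -0.061, -0.004, -0.001]
contact_force: [-10.8, 0.6, 8.7]
width: 0.534
gripper_force: 5.1
```

It stopped dead at holder x of about -60, as predicted for home. I back off and check.

>>> jog_arm(targets=[[[0,0,0,-4,0,0,45],[0,0,0,-15,0,0,45],[0,0,0,-30,0,0,45],[0,0,0,-30,0,-20,45],[0,0,0,-30,0,-40,45],[0,0,0,-30,0,-40,45],[0,0,0,-20,0,-40,45],[0,0,0,0,0,-20,45],[0,0,0,0,0,0,45],[0,0,0,0,0,0,45]]])

```text
clock: 29.7
ee_pos: [445.0, -201.6, 164.2]
eef_rot: [0.998, -0.061, 0.002, 0.001]
contact_force: [-0.0, 0.3, 0.2]
width: 0.524
gripper_force: 0.0
```

```bash
python3 -c "
from h import *
t=vision.camera('top');s=vision.camera('side')
for n in ('board','holder','sugar_pot','large_circle','jigger','coupe','stirrer_cup'):
  print(n,[(np.round(d['position']),round(d['p'],2)) for c in (t,s) for d in spot_point(c,n)[:2]])
go(400,-200,150)
A=cv2.resize(t['img'][140:260,370:450],(400,600));B=cv2.resize(s['img'][130:400,260:440],(400,600))
cv2.imwrite('pics/p7.png',np.hstack([A,B]))
"
```

```text
board [(array([ 653., -226.,   -1.]), 0.65), (array([ 659., -226.,    4.]), 0.67), (array([768., 108.,   2.]), 0.34)]
holder [(array([ 659., -225.,   -2.]), 0.93), (array([ 660., -231.,   -0.]), 0.74)]
sugar_pot [(array([624.,  66.,   2.]), 0.57), (array([626.,  68.,  -2.]), 0.87)]
large_circle [(array([625.,  68.,   1.]), 0.57), (array([628.,  66.,   1.]), 0.91)]
jigger [(array([411.,  99.,  -2.]), 0.78), (array([397., -88.,  -3.]), 0.74), (array([641., 224.,  -2.]), 0.84), (array([399., -89.,   1.]), 0.54)]
coupe [(array([764., 107.,   1.]), 0.69), (array([767., 110.,   2.]), 0.69)]
stirrer_cup [(array([769., -97.,   1.]), 0.74), (array([772., -96.,  -3.]), 0.97)]
t 30.5 pos [ 443.7 -201.1  163.7] yawY -96.96 tilt [ 0. -0. -1.] w 45.1 F [1.3 0.4 0.2]
wz 0.0 shift [-43.6   4.2  13.7] norm 45.9
```

View pics/p7.png

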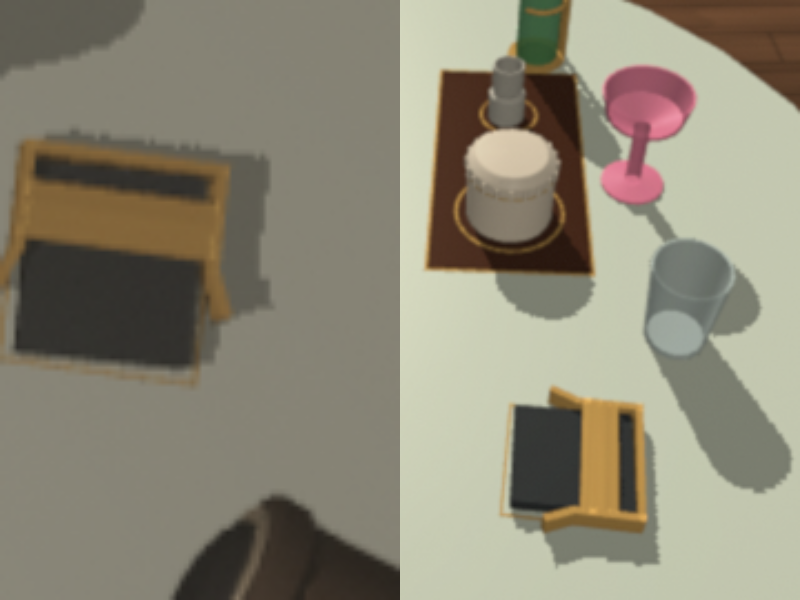

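Board in place, with its dark surface reaching the stop bar through the slot (left pane (40-210,155-190)). The rear edge sits slightly inside the drawn line, so I measure rear edge to holder end (106 mm if home).

```bash
python3 -c "
from h import *
t=vision.camera('top');s=vision.camera('side')
a=np.radians(-7);hx=np.array([np.cos(a),np.sin(a)]);hy=np.array([-np.sin(a),np.cos(a)])
for c,nm in ((t,'t'),(s,'s')):
  for yy in (-20,0,20):
    L=[]
    def prof(z,x0,x1):
      xs=np.arange(x0,x1,.5);q=np.array([proj(c,[*(np.array([658,-227])+hx*x+hy*yy),z]) for x in xs],np.float32)
      return xs,cv2.remap(c['img'],q[:,0].reshape(1,-1),q[:,1].reshape(1,-1),cv2.INTER_LINEAR)[0].astype(int)
    xs,p=prof(14,-65,-35); g=p.sum(1);rear=xs[np.argmin(np.diff(g))]
    xs,p=prof(20.5,40,75); print(nm,yy,'rear',rear,'| R-B along x40..',(p[:,2]-p[:,0])[::3].tolist())
    xs,p=prof(0,-65,-40); r=(p[:,2]-p[:,0]);print('   line at',xs[np.argmax(r)],r.max())
"
```

```text
t -20 rear -52.5 | R-B along x40.. [7, 5, 4, 5, 11, 23, 42, 60, 67, 69, 56, 42, 25, 17, 14, 15, 16, 17, 17, 17, 17, 17, 18, 18]
   line at -56.0 42
t 0 rear -50.5 | R-B along x40.. [8, 6, 6, 6, 7, 24, 40, 57, 67, 73, 61, 45, 29, 18, 14, 13, 15, 16, 17, 17, 17, 17, 17, 17]
   line at -55.5 41
t 20 rear -51.5 | R-B along x40.. [10, 5, 5, 6, 9, 20, 37, 51, 63, 68, 67, 57, 41, 23, 17, 13, 15, 16, 16, 17, 17, 17, 17, 17]
   line at -55.0 41
s -20 rear -49.5 | R-B along x40.. [-1, 1, 1, 0, 0, 6, 31, 76, 102, 112, 111, 92, 57, 21, 11, 11, 12, 16, 18, 19, 19, 19, 19, 19]
   line at -55.0 64
s 0 rear -49.5 | R-B along x40.. [9, -2, 0, 0, 0, 3, 26, 60, 90, 109, 113, 100, 63, 27, 10, 10, 12, 15, 18, 19, 19, 19, 20, 19]
   line at -54.5 65
s 20 rear -49.5 | R-B along x40.. [7, -1, -1, 0, 0, 5, 18, 50, 81, 102, 111, 109, 84, 40, 19, 13, 16, 19, 20, 19, 19, 19, 19, 19]
   line at -53.5 66
```

The stop bar spans about 50 to 57 mm and the board's rear edge is at about -50, so the board is home. All goals check out, so I hand in.

```bash
python3 -c "
from rig import workorder
print(workorder.close_job())"
```

```text
the job is handed in; nothing more can be done
None
```

I handed the job in at about 31 s of the 72 s: the sugar pot is in the large circle, the steel jigger stands upright in the small one, the board is home against the stop, and the coupe and cup stand where they were; no verdict came back.

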